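# Close the open flow-cell cassette with the sliding hand press

## Robot

A 6-joint arm with a two-finger parallel gripper is mounted at the origin on the work surface. World frame = base frame: x ahead of the robot, y to its left, z up, the work surface at z = 0. Lengths are in m, angles in rad, forces in N, time in s.
With the tool pointing down it reaches from about 0.325 to 0.775 m from the base axis. Payload 9.3 kg.
Tool frame: the origin (TCP) lies at the very end of the fingers, on their centre line; the grasp point (between the pads) lies 19 mm behind it; x points along the fingers, y is the direction in which the jaws open and shut, and the axes are right-handed (so a half turn about x gives the same grasp; the last joint's range is limited). The gripper opens to 85 mm and grips with 20 to 120 N. Pads are 22 mm wide; open, the fingers measure 114 mm over their backs; the gripper's body (76 mm by 85 mm) begins 54 mm behind the grasp point. The pads swing forward as they close: fully open they stand 13 mm farther back than shut.
Start: joints at [-1.36, 0.259, 0.021, 1.334, 0, 1.418], TCP at [0.196, -0.514, 0.231] pointing down, gripper open.
Joint ranges: [-3.04, 3.04], [-0.91, 1.82], [-1.04, 1.36], [-1.92, 1.95], [-1.52, 1.45], [-3.14, 3.14]. Speed limits (rad/s): [2.22, 2.22, 2.79, 3.14, 3.14, 3.14].

## Interface

Orientations are given as a 3x3 rotation matrix whose columns are the frame's x, y, z axes.
In Python, from workcell import ctrl gives the robot as it stands.
- The arm moves only by the tool drive_tool, never from a script. Its argument "series" is a list of rows, each an object with "delta_pos": the shift along the world's x, y, z in cm, a list of three; "rotation": the turn, a rotation vector about the world's x, y, z in rad, a list of three. In form: [{"delta_pos": [tx, ty, tz], "rotation": [wx, wy, wz]}, ...]. A call has exactly 5 rows; each row is the pose to reach, as a shift and turn from the pose commanded when the call began; what a row does not reach only later rows make up. A row lasts 1/10 s, in which the tool goes at most 50 mm and 8.59 degrees, less where a joint would pass 70% of its speed; a pose out of reach is approached as far as the arm can. A call with a gripper value outside its range is refused whole. "claw" is the opening, from 0 (shut) to 1 (fully open), set as the call begins (left out, the last holds). The fingers move at their own pace and stop on an object; "force" is the grip in N (left out, the last holds). Time passes only in rows, so rows that repeat a pose let the fingers close, or fill a call up. It gives the time, the measured TCP pose, the force and the opening at its end, in the units of the state.
- ctrl.sense(): the state, without advancing time (a new reading comes with each control period).
- ctrl.snapshot(name): name is "scene" or "top" or "wrist"; returns a dict with "pixels" (420x560x3 uint8, blue, green, red), "camera_matrix" (3x3 intrinsics, pixels), "world_to_cam" (4x4, takes a point from world to camera coordinates). Camera axes: x right, y up, looking along -z (the intrinsics and any distortion apply to the point x, -y, -z); pixel columns grow to the right and rows downward; lengths in m; the calibration is good to about 2 mm. A picture is of the moment at which its call begins. There is no depth.
- ctrl.hand_in(): hands the job in, once; it reports no verdict.
The state is a dict: "t": time; "q": joint angles; "joint_velocities": joint speeds; "joint_torque": joint torques, N m; "ee_pos": TCP position; "tool_rot": TCP orientation; "ft_force": force on the tool from outside, world axes, zero at the start; "torque": the same for the moment, N m; "grip_width": opening from 0.0 (shut) to 1.0 (fully open).
Only numpy, scipy, OpenCV 4.12 (cv2) and the standard library are available. Lean on these libraries where they do the work, as an engineer would, in place of code of your own. Each camera call takes 0.05 s, during which the arm holds its last target.

## Task

One of the three flow-cell cassettes on the press base still has its metal cover standing up on its pins. Slide the press head along its rail until the press foot is over the middle of that cassette, push the press cap down until the cover is fully home, and let the sprung cap come back up slowly under control, never snapping. Do not press on the other cassettes, do not touch any cassette or cover with the robot itself, and leave the things lying around where they are.

Things in the scene. Friction and masses are not known exactly. Their poses are not given: they have to be found in the camera images.
- press: press base: white plate 230 x 440 x 12 mm, fixed, carrying the three cassettes and, along its far edge, an aluminium rail. x points across it away from the robot, y along the rail (to the robot's left), z up. Origin on the table; plate from x -130 to +100, y -220 to +220 mm; cassette centres at x -30, y -105, 0, +105 mm; rail at x +70 mm, its end blocks 48 mm high
- head (a joint): press head's place along the rail in m, -0.14 to +0.14 towards the press's +y; also the press-frame y of foot and cap. Slides against 3 N friction, stays where left. Head: grey arm 36 mm wide (along the rail), press-frame x -57 to +88 mm, 79 to 105 mm above the table, reaching from a column on the rail over the cassettes
- plunger (a joint): how far in m the press plunger is pushed down: 0 = up (its spring holds it there with about 4 N), 0.024 = foot on a fully home cover, 0.027 = end of travel. Its spring of 200 N/m pushes it back up; closing the cover takes about 12 N in all
- press_cap (a point): centre of the flat top of the press cap, a black disc 40 mm in diameter and 12 mm thick on a vertical rod through the head's arm; 148 mm above the table when up, the gap between cap and arm then being 31 mm. It travels straight down
- press_foot (a point): centre of the underside of the press foot, a black pad 60 x 36 x 8 mm below the arm, straight under the cap; 58 mm above the table when up
- cassette_1: one of three identical flow-cell cassettes nested side by side on the press base (their order is arbitrary), 105 x 85 x 18 mm plastic body fixed to the base, 85 mm side along the rail; origin: centre of its underside, 12 mm above the table; axes parallel to the press's. On it sits an aluminium cover frame with four windows
- cover_1 (a joint): how far in m the aluminium cover (4 mm thick) of cassette_1 stands above its home position; 0 = fully home (cover's top 34 mm above the table), up to 0.014 = still standing up on its four pins. Stiff, takes about 3 N to push down, and stays where it is put
- cassette_2: one of three identical flow-cell cassettes nested side by side on the press base (their order is arbitrary), 105 x 85 x 18 mm plastic body fixed to the base, 85 mm side along the rail; origin: centre of its underside, 12 mm above the table; axes parallel to the press's. On it sits an aluminium cover frame with four windows
- cover_2 (a joint): how far in m the aluminium cover (4 mm thick) of cassette_2 stands above its home position; 0 = fully home (cover's top 34 mm above the table), up to 0.014 = still standing up on its four pins. Stiff, takes about 3 N to push down, and stays where it is put
- cassette_3: one of three identical flow-cell cassettes nested side by side on the press base (their order is arbitrary), 105 x 85 x 18 mm plastic body fixed to the base, 85 mm side along the rail; origin: centre of its underside, 12 mm above the table; axes parallel to the press's. On it sits an aluminium cover frame with four windows
- cover_3 (a joint): how far in m the aluminium cover (4 mm thick) of cassette_3 stands above its home position; 0 = fully home (cover's top 34 mm above the table), up to 0.014 = still standing up on its four pins. Stiff, takes about 3 N to push down, and stays where it is put
- tube_rack: orange two-deck plastic tube rack, 160 x 220 x 66 mm, standing to the left of the press; origin at the centre of its underside; bystander to be left where it is
- syringe_1: empty plastic syringe lying on the table to the right of the press, about 190 mm long, 32 mm high; origin below its middle; bystander to be left where it is
- flask: clear plastic jar, 60 mm diameter, 110 mm tall, right of the press; origin at the centre of its underside; bystander to be left where it is
- vial: small amber vial, 22 mm diameter, 40 mm tall, standing on the left end of the press base; origin at the centre of its underside; bystander to be left where it is
- hex_key: hex key, 106 mm long and 6 mm thick, lying on the near strip of the press base; origin at the middle of its long leg; bystander to be left where it is

How it is judged:
On the way:
1. the press is down on the open cassette (foot within 12 mm of its middle, horizontally) and its cover is home (within 2 mm) (value of joint plunger above 0.018 m and value of joint cover_2 below 0.002 m and horizontal distance between press_foot and cassette_2 below 0.012 m), for 0.2 s.
At the end, for the whole second after the job is handed in: all three covers are home (less than 2 mm proud) and the press is back up (plunger within 2 mm of its top position) and at rest (value of joint each of cover_1, cover_2, cover_3, plunger below 0.002 m and linear speed of plunger below 0.02 m/s); the robot touches nothing.
It fails at once if the press was pressed down more than 10 mm while its foot was more than 15 mm (horizontally) from the middle of the cassette that stands open (value of joint plunger above 0.01 m and horizontal distance between press_foot and cassette_2 above 0.015 m).
It fails at once if the press snapped back: its plunger rose faster than 0.10 m/s (velocity of joint plunger below -0.1 m/s).
It fails at once if the robot itself pushed on a cassette or its cover (over 1 N) (contact force between any of cassette_1, cassette_2, cassette_3 and the fingers above 1 N or contact force between any of cassette_1, cassette_2, cassette_3 and the arm above 1 N).
It fails at once if a bystander was moved more than 30 mm (distance of any of tube_rack, syringe_1, flask, vial, hex_key from where it was at the start of the episode above 0.03 m).
It also fails if it takes over 54 s, if anything falls off the work surface, if the arm or the gripper's body presses on something with over 40 N, if the wrist force passes 120 N, or if a joint passes its speed limit or range.

## Working session

There is one attempt and no reset: what is moved stays moved. The work goes in short steps, Python scripts to look and compute and a tool call to move; the robot and the scene stay as the last step left them, time stands still between calls to the robot, and variables do not carry over. Pictures are saved under pics/ and viewed, and the job is handed in when it is done.

Besides the shell and the picture viewer there is one more tool, called after "Call:" as name([rows], argument=value, ...), one row to a line, values as JSON. drive_tool: Moves the arm, as the interface text tells. Its arguments: {"type":"object","properties":{"series":{"type":"array","items":{"type":"object","properties":{"delta_pos":{"type":"array","items":{"type":"number"}},"rotation":{"type":"array","items":{"type":"number"}}}}},"claw":{"type":"number"},"force":{"type":"number"}},"required":["series"]}

```bash
mkdir -p pics
cat > h.py <<'E'
import numpy as np, cv2
from workcell import ctrl
def snap(n,f):
    s=ctrl.snapshot(n); cv2.imwrite('pics/'+f,s['pixels']); np.savez('pics/'+f+'.npz',**s); return s
def load(f): return dict(np.load('pics/'+f+'.npz'))
def ray(s,u,v):
    K=s['camera_matrix'];T=s['world_to_cam'];d=np.linalg.inv(K)@np.array([u,v,1.]);d=d*[1,-1,-1]
    R=T[:3,:3];return -R.T@T[:3,3],R.T@d
def onz(s,u,v,z):
    o,d=ray(s,u,v);return o+d*(z-o[2])/d[2]
def proj(s,p):
    c=s['world_to_cam'][:3,:3]@np.array(p)+s['world_to_cam'][:3,3];c=c*[1,-1,-1];q=s['camera_matrix']@c;return q[:2]/q[2]
E
python3 - <<'E'
from h import *
for n in ['scene','top']: s=snap(n,n+'0.png'); print(sorted(s), ray(s,280,210))
print(ctrl.sense())
E
```

```text
['camera_matrix', 'pixels', 'world_to_cam'] (array([1.28435032, 0.20999909, 0.70486496]), array([-0.76387786, -0.17143483, -0.62226627]))
['camera_matrix', 'pixels', 'world_to_cam'] (array([0.44669752, 0.0354078 , 1.5429762 ]), array([ 0.05764634,  0.00297394, -0.9983907 ]))
{'t': 0.1, 'q': array([-1.35961439e+00,  2.59127238e-01,  2.08374754e-02,  1.33370204e+00,
        2.11074492e-05,  1.41816606e+00]), 'joint_velocities': array([ 0.00094034, -0.00117464,  0.00101295, -0.00055585,  0.00010089,
       -0.00080618]), 'joint_torque': array([ 5.14766420e-03, -5.56696093e+01,  3.45067585e+01,  1.17574108e-02,
       -8.90481971e-06, -9.40392852e-06]), 'ee_pos': array([ 0.19564418, -0.51375677,  0.23073126]), 'tool_rot': array([[-2.29952081e-04,  3.55839343e-01, -9.34547115e-01],
       [ 1.17334176e-03, -9.34546400e-01, -3.55839359e-01],
       [-9.99999285e-01, -1.17836915e-03, -2.02620269e-04]]), 'ft_force': array([0.86314503, 0.18436873, 0.34086446]), 'torque': array([-0.02337992, -0.04028304,  0.02661179]), 'grip_width': 0.9937339858691454}
```

View pics/scene0.png

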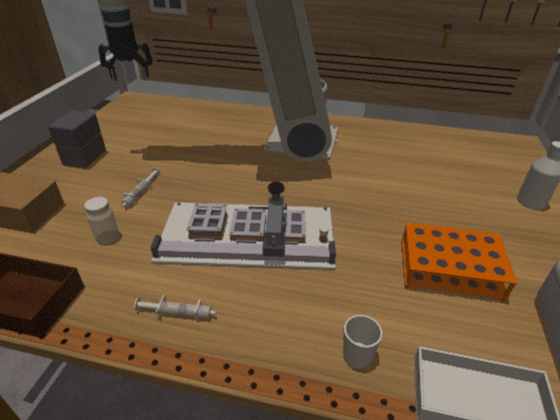

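View pics/top0.png

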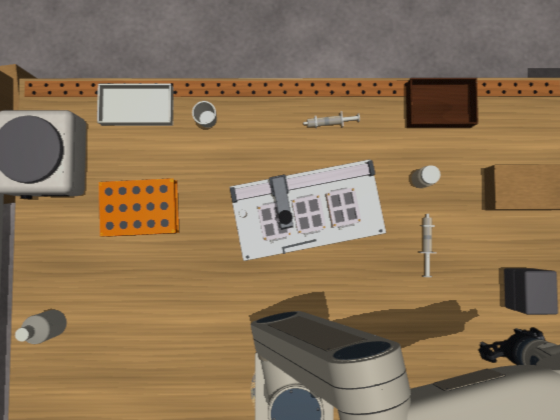

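The top view has the plate corners near (232,186), (371,162), (385,233) and (247,259), with the cap at (285,218). I'll enlarge both views to see which cover is raised.

Run:
```python
from h import *
a=load('scene0.png');b=load('top0.png')
cv2.imwrite('pics/z1.png',cv2.resize(a['pixels'][170:280,140:350],None,fx=3.8,fy=3.8,interpolation=3))
cv2.imwrite('pics/z2.png',cv2.resize(b['pixels'][150:270,220:400],None,fx=4.4,fy=4.4,interpolation=3))
```

```text
(no output)
```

View pics/z1.png

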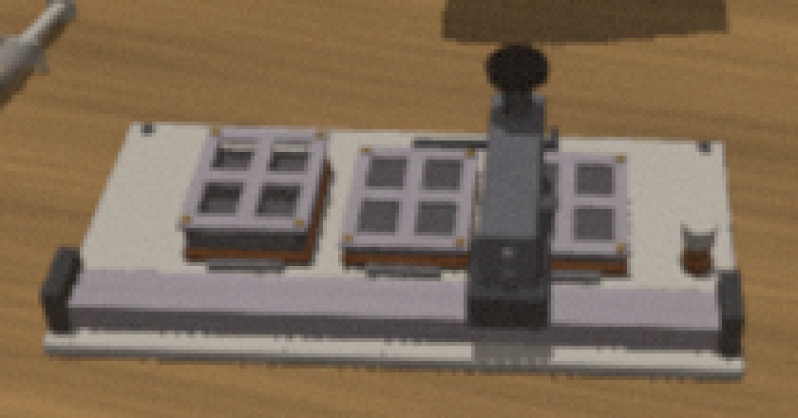

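View pics/z2.png

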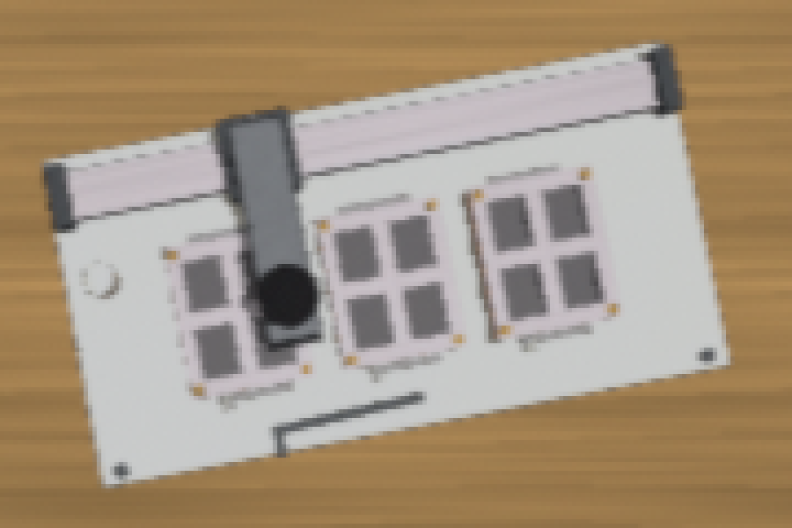

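Run:
```python
from h import *
b=load('top0.png');im=b['pixels']
hsv=cv2.cvtColor(im,cv2.COLOR_BGR2HSV)
m=((hsv[...,1]<60)&(hsv[...,2]>130)).astype(np.uint8)*255
w=np.zeros_like(m);w[150:270,220:400]=255;m&=w
m=cv2.morphologyEx(m,cv2.MORPH_CLOSE,np.ones((15,15)))
cs,_=cv2.findContours(m,0,1);c=max(cs,key=cv2.contourArea)
P=np.array([onz(b,u,v,.012)[:2] for u,v in c[:,0]],np.float32)
r=cv2.minAreaRect(P*1000);print(r,cv2.boxPoints(r))
q=cv2.approxPolyDP(c,6,True)[:,0];print(q)
# cap: dark blob
for z,(u,v) in [(.148,(220+288/4.4,150+295/4.4)),(.012,(220+728/4.4,150+365/4.4)),(.012,(220+105/4.4,150+487/4.4)),(.012,(220+44/4.4,150+160/4.4)),(.048,(220+45/4.4,150+160/4.4)),(.048,(220+662/4.4,150+42/4.4))]: print(z,onz(b,u,v,z))
# cover corner pins (at raised: z=.048; home .034)
for z,ps in [(.036,[(170,254),(198,391),(306,369)]),(.036,[(322,225),(430,204),(350,360),(458,339)]),(.05,[(477,195),(585,174),(505,330),(613,309)])]:
    print([onz(b,220+u/4.4,150+v/4.4,z)[:2].round(4).tolist() for u,v in ps], np.mean([onz(b,220+u/4.4,150+v/4.4,z)[:2] for u,v in ps],0))
s=load('scene0.png');print(s['world_to_cam'],s['camera_matrix'])
for z,(u,v) in [(.148,(140+516/3.8,170+65/3.8)),(.012,(140+722/3.8,170+143/3.8)),(.012,(140+133/3.8,170+124/3.8))]: print('sc',onz(s,u,v,z))
```

```text
((536.8436889648438, -41.938018798828125), (229.23800659179688, 440.2236633300781), 10.8988676071167) [[ 382.67426  152.53183]
 [ 465.90997 -279.75128]
 [ 691.0131  -236.40787]
 [ 607.7774   195.87524]]
[[369 160]
 [287 175]
 [286 197]
 [272 197]
 [267 179]
 [231 186]
 [243 259]
 [385 232]]
0.148 [0.50774581 0.02456069 0.148     ]
0.012 [ 0.4648752  -0.27858739  0.012     ]
0.012 [0.38260938 0.14900741 0.012     ]
0.012 [0.60736852 0.19171662 0.012     ]
0.048 [0.60358897 0.1873671  0.048     ]
0.048 [ 0.68297317 -0.22996297  0.048     ]
[[0.5406, 0.1036], [0.4479, 0.0846], [0.4626, 0.0117]] [0.48372273 0.06663182]
[[0.5601, 0.0005], [0.5743, -0.0729], [0.4686, -0.0181], [0.4826, -0.0912]] [ 0.52139271 -0.04543318]
[[0.5791, -0.1036], [0.5931, -0.1765], [0.4882, -0.1216], [0.5021, -0.1942]] [ 0.54063583 -0.14896304]
[[-0.22436999  0.97440019  0.01422569  0.07351934]
 [-0.59641462 -0.14884861  0.78875452  0.24129795]
 [ 0.77068003  0.16848844  0.61454368 -1.45837587]
 [ 0.          0.          0.          1.        ]] [[402.65885367   0.         281.81479533]
 [  0.         402.65885367 206.09035436]
 [  0.           0.           1.        ]]
sc [0.51741908 0.02672527 0.148     ]
sc [0.38966899 0.15226832 0.012     ]
sc [ 0.47281524 -0.27519931  0.012     ]
```

The plate fits at yaw 10.9°, size 229×440 mm (nominal 230×440), with its origin at about (0.552, -0.039). The cap is at press (-0.031, +0.071), close to the nominal x of -0.030. The open cassette is the one at press y = -0.105, where the measured pins and the prediction agree to about 1.5 mm. Plan: move over the head's arm, straddle and grip it, then slide it 176 mm.

Call:
drive_tool([
  {"delta_pos": [1.8, 2.7, 0], "rotation": [0, 0, -0.034]},
  {"delta_pos": [3.6, 5.5, 0], "rotation": [0, 0, -0.068]},
  {"delta_pos": [5.4, 8.2, 0], "rotation": [0, 0, -0.102]},
  {"delta_pos": [7.2, 11.0, 0], "rotation": [0, 0, -0.136]},
  {"delta_pos": [9.0, 13.7, 0], "rotation": [0, 0, -0.173]},
], claw=1)

```text
t: 0.6
ee_pos: [0.2861, -0.3757, 0.231]
tool_rot: [[-0.0, 0.188, -0.982], [0.0, -0.982, -0.188], [-1.0, -0.001, 0.0]]
ft_force: [0.5, -0.9, -0.3]
grip_width: 1.003
```

Call:
drive_tool([
  {"delta_pos": [1.8, 2.7, 0], "rotation": [0, 0, 0]},
  {"delta_pos": [3.6, 5.5, 0], "rotation": [0, 0, 0]},
  {"delta_pos": [5.4, 8.2, 0], "rotation": [0, 0, 0]},
  {"delta_pos": [7.2, 11.0, 0], "rotation": [0, 0, 0]},
  {"delta_pos": [9.0, 13.7, 0], "rotation": [0, 0, 0]},
])

```text
t: 1.1
ee_pos: [0.3761, -0.2386, 0.2311]
tool_rot: [[-0.0, 0.19, -0.982], [0.0, -0.982, -0.19], [-1.0, -0.0, 0.0]]
ft_force: [1.6, -0.2, 0.0]
grip_width: 1.0
```

Call:
drive_tool([
  {"delta_pos": [1.8, 2.7, 0], "rotation": [0, 0, 0]},
  {"delta_pos": [3.6, 5.5, 0], "rotation": [0, 0, 0]},
  {"delta_pos": [5.4, 8.2, 0], "rotation": [0, 0, 0]},
  {"delta_pos": [7.2, 11.0, 0], "rotation": [0, 0, 0]},
  {"delta_pos": [9.0, 13.7, 0], "rotation": [0, 0, 0]},
])

```text
t: 1.6
ee_pos: [0.4661, -0.1016, 0.2311]
tool_rot: [[-0.0, 0.19, -0.982], [0.0, -0.982, -0.19], [-1.0, -0.0, 0.0]]
ft_force: [0.4, -1.1, -0.1]
grip_width: 0.999
```

Run:
```python
from h import *
s=snap('wrist','w1.png'); S=ctrl.sense(); print(S['t'],S['ee_pos'],S['tool_rot'].round(4),S['ft_force'])
```

```text
1.65 [ 0.46786513 -0.09885091  0.23098221] [[ 6.000e-04  1.912e-01 -9.816e-01]
 [ 1.800e-03 -9.816e-01 -1.912e-01]
 [-1.000e+00 -1.700e-03 -9.000e-04]] [-0.50921335  2.02419368 -0.99350908]
```

View pics/w1.png

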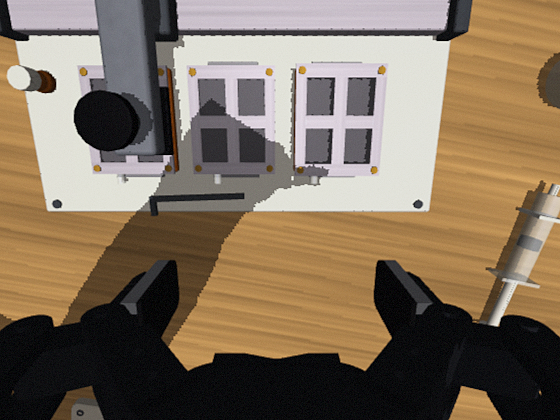

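The wrist view shows the cap at about (106,121). The open cover (right) has pins at (300,70), (383,71), (298,169) and (374,170). The near plate corners are at (48,210) and (428,212). I'll cross-check against these.

Run:
```python
from h import *
s=load('w1.png')
f=lambda u,v,z:onz(s,u,v,z)[:2].round(4)
im=s['pixels'];g=im.max(2)
m=(g<45).astype(np.uint8)*255; m[:85]=0;m[155:]=0;m[:,:60]=0;m[:,142:]=0
m=cv2.morphologyEx(m,cv2.MORPH_OPEN,np.ones((9,9)))
c=max(cv2.findContours(m,0,1)[0],key=cv2.contourArea);(u,v),r=cv2.minEnclosingCircle(c);print('cap',u,v,r)
cp=f(u,v,.148);print(cp,np.linalg.norm(f(u+r,v,.148)-f(u-r,v,.148)))
for z in(.036,.05):
  print(z,'open',np.mean([f(*p,z) for p in[(300,70),(383,71),(298,169),(374,170)]],0),'mid',np.mean([f(*p,z) for p in[(194,72),(269,72),(198,168),(269,168)]],0), 'pinpitch', np.linalg.norm(f(300,70,z)-f(383,71,z)),np.linalg.norm(f(194,72,z)-f(269,72,z)))
print(f(48,210,.012),f(428,212,.012))
```

```text
cap 106.54054260253906 119.27027130126953 33.61296081542969
[0.5104 0.0231] 0.04493072445443096
0.036 open [ 0.542525 -0.150075] mid [ 0.522425 -0.045825] pinpitch 0.0799886241911936 0.07230968123287501
0.05 open [ 0.541975 -0.14755 ] mid [ 0.52275  -0.047575] pinpitch 0.07663452224683077 0.06926932943229637
[0.385 0.15 ] [ 0.4656 -0.2794]
```

The wrist and top views agree to about 2 mm. The slide comes out at about 175 mm. Next I'll go over the arm at (0.558, 0.033).

Call:
drive_tool([
  {"delta_pos": [2, 3, 0], "rotation": [0, 0, 0]},
  {"delta_pos": [4.2, 6.2, 0], "rotation": [0, 0, 0]},
  {"delta_pos": [6.4, 9.4, 0], "rotation": [0, 0, 0]},
  {"delta_pos": [8.2, 12.0, 0], "rotation": [0, 0, 0]},
  {"delta_pos": [9.2, 13.5, 0], "rotation": [0, 0, 0]},
])

```text
t: 2.15
ee_pos: [0.5585, 0.0339, 0.2307]
tool_rot: [[-0.001, 0.191, -0.982], [0.0, -0.982, -0.191], [-1.0, -0.0, 0.001]]
ft_force: [0.3, -0.3, -0.1]
grip_width: 0.997
```

Call:
drive_tool([
  {"delta_pos": [0, 0, -1], "rotation": [0, 0, 0]},
  {"delta_pos": [0, 0, -3], "rotation": [0, 0, 0]},
  {"delta_pos": [0, 0, -5], "rotation": [0, 0, 0]},
  {"delta_pos": [0, 0, -7], "rotation": [0, 0, 0]},
  {"delta_pos": [0, 0, -8], "rotation": [0, 0, 0]},
])

```text
t: 2.65
ee_pos: [0.5562, 0.0311, 0.1493]
tool_rot: [[-0.003, 0.189, -0.982], [-0.0, -0.982, -0.189], [-1.0, -0.001, 0.003]]
ft_force: [1.2, -0.1, 0.2]
grip_width: 0.999
```

Run:
```python
from h import *
s=snap('wrist','w2.png');snap('scene','s2.png'); S=ctrl.sense(); print(S['t'],S['ee_pos'],S['ft_force'])
```

```text
2.75 [0.55653578 0.0312679  0.14991089] [0.20811165 0.34462712 0.9534309 ]
```

View pics/w2.png

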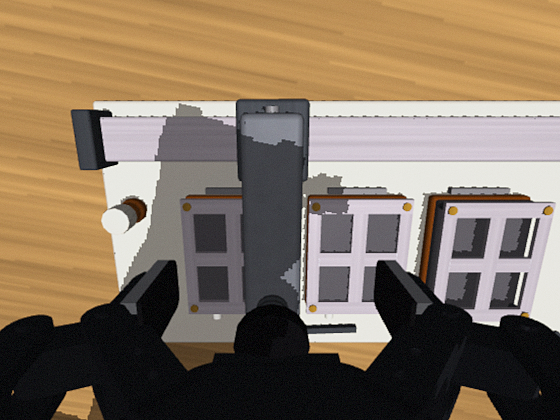

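View pics/s2.png

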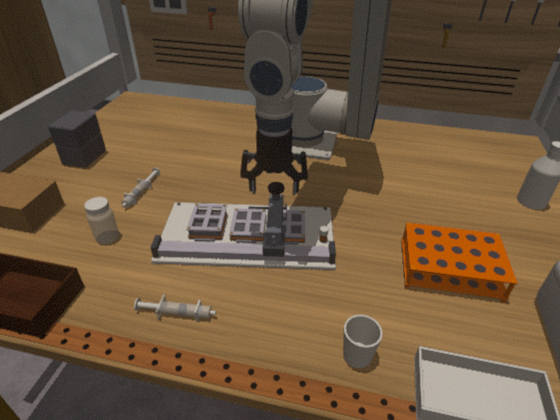

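The arm sits between the fingers and is nearly centred (272 vs 277 px). I'll shift 1 cm outward for cap clearance and lower so the tips overlap the arm's side.

Call:
drive_tool([
  {"delta_pos": [1.0, 0.3, -1], "rotation": [0, 0, 0]},
  {"delta_pos": [1.0, 0.3, -2.5], "rotation": [0, 0, 0]},
  {"delta_pos": [1.0, 0.3, -4], "rotation": [0, 0, 0]},
  {"delta_pos": [1.0, 0.3, -5.5], "rotation": [0, 0, 0]},
  {"delta_pos": [1.0, 0.3, -6.5], "rotation": [0, 0, 0]},
])

```text
t: 3.25
ee_pos: [0.5683, 0.035, 0.0856]
tool_rot: [[0.0, 0.19, -0.982], [-0.0, -0.982, -0.19], [-1.0, 0.0, -0.0]]
ft_force: [0.5, 0.0, 0.9]
grip_width: 1.002
```

Call:
drive_tool([
  {"delta_pos": [0, 0, 0]},
  {"delta_pos": [0, 0, 0]},
  {"delta_pos": [0, 0, 0]},
  {"delta_pos": [0, 0, 0]},
  {"delta_pos": [0, 0, 0]},
], claw=0.35, force=20)

```text
invalid input
```

Run:
```python
from h import *
s=snap('wrist','w3.png');S=ctrl.sense(); print(S['t'],S['ee_pos'],S['ft_force'],S['grip_width'])
```

```text
3.3 [0.5675831  0.03502835 0.08427864] [-0.36491352  0.35291577 -1.67979126] 1.000535225748384
```

View pics/w3.png

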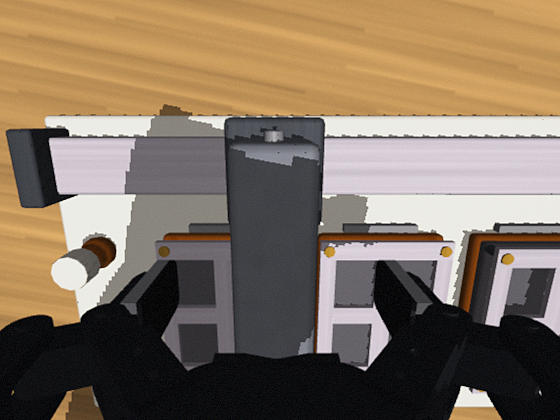

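The second call was refused because its rows had no rotation, so I'll resend it. The view shows the arm centred between the open fingers.

Call:
drive_tool([
  {"delta_pos": [0, 0, 0], "rotation": [0, 0, 0]},
  {"delta_pos": [0, 0, 0], "rotation": [0, 0, 0]},
  {"delta_pos": [0, 0, 0], "rotation": [0, 0, 0]},
  {"delta_pos": [0, 0, 0], "rotation": [0, 0, 0]},
  {"delta_pos": [0, 0, 0], "rotation": [0, 0, 0]},
], claw=0.35, force=20)

```text
t: 3.8
ee_pos: [0.5682, 0.035, 0.0871]
tool_rot: [[0.002, 0.19, -0.982], [0.0, -0.982, -0.19], [-1.0, 0.0, -0.002]]
ft_force: [0.7, 0.5, 5.9]
grip_width: 0.414
```

Run:
```python
from h import *
s=snap('wrist','w4.png');S=ctrl.sense(); print(S['t'],S['ee_pos'],S['ft_force'],S['torque'],S['grip_width'])
```

```text
3.85 [0.56815345 0.03506074 0.08712704] [-1.25335799  0.50799238  6.06114021] [ 0.1562863   0.15477841 -0.0345218 ] 0.41116006293461277
```

View pics/w4.png

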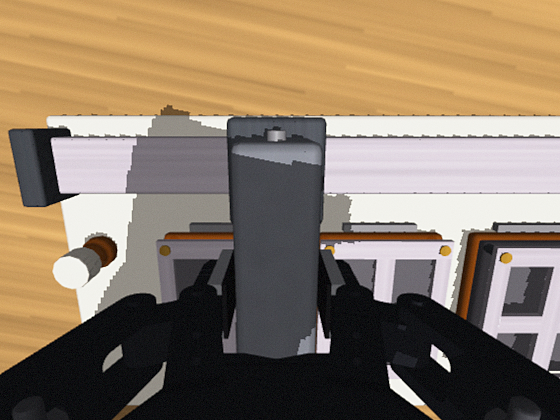

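The arm is gripped (35 mm ≈ 36). Going by the TCP, the head is at +0.070. Now I'll slide it 174.5 mm, a total of (3.3, -17.1) cm.

Call:
drive_tool([
  {"delta_pos": [0.1, -0.5, 0], "rotation": [0, 0, 0]},
  {"delta_pos": [0.25, -1.3, 0], "rotation": [0, 0, 0]},
  {"delta_pos": [0.44, -2.3, 0], "rotation": [0, 0, 0]},
  {"delta_pos": [0.64, -3.3, 0], "rotation": [0, 0, 0]},
  {"delta_pos": [0.83, -4.3, 0], "rotation": [0, 0, 0]},
])

```text
t: 4.35
ee_pos: [0.5764, -0.0078, 0.0871]
tool_rot: [[0.002, 0.19, -0.982], [0.001, -0.982, -0.19], [-1.0, -0.001, -0.002]]
ft_force: [-1.1, 3.4, 5.7]
grip_width: 0.417
```

Run:
```python
from h import *
s=snap('wrist','w5.png');S=ctrl.sense(); print(S['t'],S['ee_pos'],S['ft_force'],S['torque'],S['grip_width'])
```

```text
4.4 [ 0.5766933  -0.00934284  0.08711205] [-0.01267581 -1.02893513  8.21980922] [ 0.05860697 -0.001278    0.03775955] 0.4144219127481918
```

View pics/w5.png

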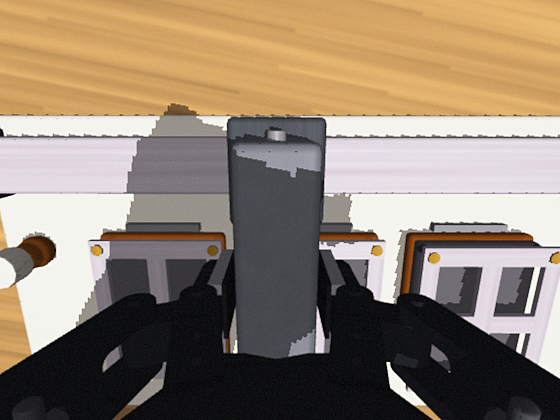

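The head is moving with the gripper, and the force along the rail is about 3 N as expected. Continuing.

Call:
drive_tool([
  {"delta_pos": [0.17, -0.9, 0], "rotation": [0, 0, 0]},
  {"delta_pos": [0.35, -1.8, 0], "rotation": [0, 0, 0]},
  {"delta_pos": [0.52, -2.7, 0], "rotation": [0, 0, 0]},
  {"delta_pos": [0.69, -3.6, 0], "rotation": [0, 0, 0]},
  {"delta_pos": [0.87, -4.5, 0], "rotation": [0, 0, 0]},
])

```text
t: 4.9
ee_pos: [0.5851, -0.0528, 0.0871]
tool_rot: [[0.001, 0.19, -0.982], [0.001, -0.982, -0.19], [-1.0, -0.0, -0.002]]
ft_force: [-0.9, 3.3, 6.3]
grip_width: 0.414
```

Call:
drive_tool([
  {"delta_pos": [0.17, -0.9, 0], "rotation": [0, 0, 0]},
  {"delta_pos": [0.35, -1.8, 0], "rotation": [0, 0, 0]},
  {"delta_pos": [0.52, -2.7, 0], "rotation": [0, 0, 0]},
  {"delta_pos": [0.69, -3.6, 0], "rotation": [0, 0, 0]},
  {"delta_pos": [0.87, -4.5, 0], "rotation": [0, 0, 0]},
])

```text
t: 5.4
ee_pos: [0.5938, -0.0978, 0.0871]
tool_rot: [[0.001, 0.19, -0.982], [0.001, -0.982, -0.19], [-1.0, -0.0, -0.001]]
ft_force: [-0.6, 4.1, 6.6]
grip_width: 0.417
```

Call:
drive_tool([
  {"delta_pos": [0.17, -0.9, 0], "rotation": [0, 0, 0]},
  {"delta_pos": [0.35, -1.8, 0], "rotation": [0, 0, 0]},
  {"delta_pos": [0.52, -2.7, 0], "rotation": [0, 0, 0]},
  {"delta_pos": [0.66, -3.4, 0], "rotation": [0, 0, 0]},
  {"delta_pos": [0.73, -3.8, 0], "rotation": [0, 0, 0]},
])

```text
t: 5.9
ee_pos: [0.6011, -0.1362, 0.0872]
tool_rot: [[0.001, 0.19, -0.982], [0.0, -0.982, -0.19], [-1.0, -0.0, -0.001]]
ft_force: [-0.1, 3.3, 6.2]
grip_width: 0.413
```

Run:
```python
from h import *
s=snap('wrist','w6.png');snap('top','t6.png');S=ctrl.sense(); print(S['t'],S['ee_pos'],S['ft_force'],S['torque'],S['grip_width'])
```

```text
6.0 [ 0.60120298 -0.13669379  0.08715015] [-1.87240247 -1.50311602  5.30637145] [-0.17495698  0.0303896   0.09480607] 0.41549243062438934
```

View pics/w6.png

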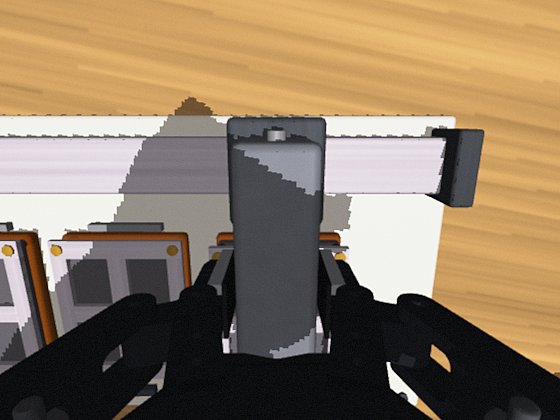

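By the TCP, the head is now at -0.105, and the open cassette's two visible pins at (214,257) and (341,257) sit symmetrically about the arm's centreline. I'll release, rise and look.

Call:
drive_tool([
  {"delta_pos": [0, 0, 0], "rotation": [0, 0, 0]},
  {"delta_pos": [0, 0, 0], "rotation": [0, 0, 0]},
  {"delta_pos": [0, 0, 0], "rotation": [0, 0, 0]},
  {"delta_pos": [0, 0, 0], "rotation": [0, 0, 0]},
  {"delta_pos": [0, 0, 0], "rotation": [0, 0, 0]},
], claw=0.8)

```text
t: 6.5
ee_pos: [0.6007, -0.1359, 0.0862]
tool_rot: [[-0.0, 0.19, -0.982], [0.0, -0.982, -0.19], [-1.0, -0.0, 0.0]]
ft_force: [0.1, 0.0, 0.7]
grip_width: 0.8
```

Call:
drive_tool([
  {"delta_pos": [0, 0, 1.5], "rotation": [0, 0, 0]},
  {"delta_pos": [0, 0, 3.5], "rotation": [0, 0, 0]},
  {"delta_pos": [0, 0, 6], "rotation": [0, 0, 0]},
  {"delta_pos": [0, 0, 9], "rotation": [0, 0, 0]},
  {"delta_pos": [0, 0, 10], "rotation": [0, 0, 0]},
])

```text
t: 7.0
ee_pos: [0.6016, -0.1363, 0.1893]
tool_rot: [[0.004, 0.19, -0.982], [-0.001, -0.982, -0.19], [-1.0, 0.002, -0.003]]
ft_force: [0.8, 0.3, -0.2]
grip_width: 0.798
```

Call:
drive_tool([
  {"delta_pos": [-3, -0.6, 0], "rotation": [0, 0, 0]},
  {"delta_pos": [-6, -1.2, 0], "rotation": [0, 0, 0]},
  {"delta_pos": [-9, -1.8, 0], "rotation": [0, 0, 0]},
  {"delta_pos": [-12, -2.3, 0], "rotation": [0, 0, 0]},
  {"delta_pos": [-12, -2.3, 0], "rotation": [0, 0, 0]},
], claw=0)

```text
t: 7.5
ee_pos: [0.4777, -0.1589, 0.1861]
tool_rot: [[-0.001, 0.188, -0.982], [0.0, -0.982, -0.188], [-1.0, -0.001, 0.001]]
ft_force: [0.6, 1.0, 0.1]
grip_width: 0.002
```

Run:
```python
from h import *
s=snap('wrist','w7.png');s=snap('top','t7.png');S=ctrl.sense(); print(S['t'],S['ee_pos'],S['ft_force'],S['torque'],S['grip_width'])
cv2.imwrite('pics/z7.png',cv2.resize(s['pixels'][150:270,220:400],None,fx=4.4,fy=4.4,interpolation=3))
```

```text
7.6 [ 0.48057065 -0.15916773  0.18634583] [ 0.80595309 -0.42820824  0.99668498] [-0.00243831 -0.01774479  0.04054484] -7.614747047008267e-05
```

View pics/w7.png

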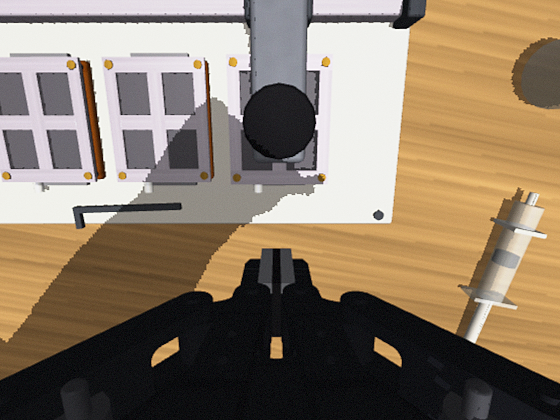

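View pics/z7.png

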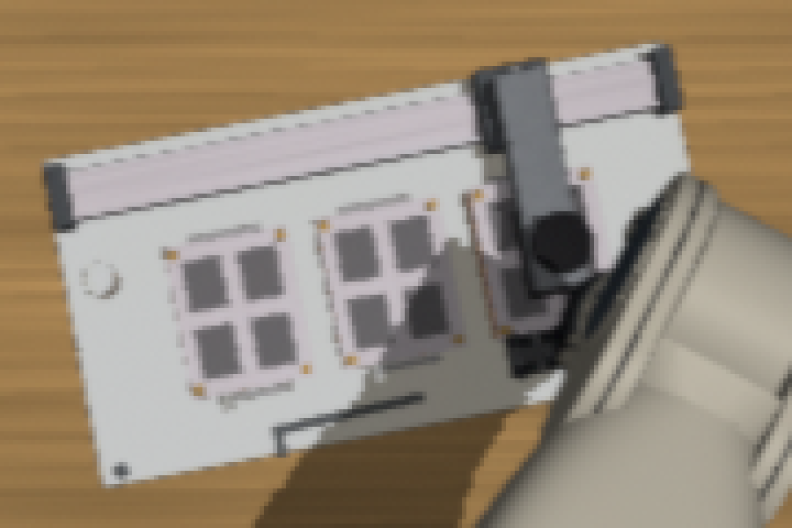

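The wrist view shows the cap at about (279,121). The open cover's pins are at (234,61), (326,61), (236,179) and (321,177), so it looks centred. Checking with numbers.

Run:
```python
from h import *
s=load('w7.png');f=lambda u,v,z:onz(s,u,v,z)[:2].round(4)
cap=f(279,120,.148);pin=np.mean([f(*p,.05) for p in[(234,61),(326,61),(236,179),(321,177)]],0)
t=load('t7.png');ct=onz(t,220+562/4.4-.4,150+241/4.4-.4,.148)[:2]
print('cap',cap,'top cap',ct,'pins',pin)
for c in(cap,ct):
  d=c-pin;print('xp,yp',d@[.982,.189],d@[-.189,.982])
print('TCP to cap',(cap-[.4811,-.1587])*100)
```

```text
cap [ 0.5431 -0.1473] top cap [ 0.54239004 -0.14652352] pins [ 0.542225 -0.148525]
xp,yp 0.0010907750000000696 0.0010375749999999905
xp,yp 0.0005403495572202359 0.0019342572867458538
TCP to cap [6.2  1.14]
```

The foot is within 2 mm of the middle in both views. I'll move over the cap, then down to just above it.

Call:
drive_tool([
  {"delta_pos": [1.5, 0.3, 0], "rotation": [0, 0, 0]},
  {"delta_pos": [3.2, 0.6, 0], "rotation": [0, 0, 0]},
  {"delta_pos": [5, 0.9, 0], "rotation": [0, 0, 0]},
  {"delta_pos": [6.2, 1.2, 0], "rotation": [0, 0, 0]},
  {"delta_pos": [6.2, 1.2, 0], "rotation": [0, 0, 0]},
])

```text
t: 8.1
ee_pos: [0.5447, -0.1463, 0.1853]
tool_rot: [[-0.001, 0.191, -0.982], [0.001, -0.982, -0.191], [-1.0, -0.001, 0.001]]
ft_force: [-0.0, -1.2, 0.3]
grip_width: -0.002
```

Call:
drive_tool([
  {"delta_pos": [0, 0, -0.8], "rotation": [0, 0, 0]},
  {"delta_pos": [0, 0, -1.6], "rotation": [0, 0, 0]},
  {"delta_pos": [0, 0, -2.4], "rotation": [0, 0, 0]},
  {"delta_pos": [0, 0, -3.0], "rotation": [0, 0, 0]},
  {"delta_pos": [0, 0, -3.3], "rotation": [0, 0, 0]},
])

```text
t: 8.6
ee_pos: [0.5422, -0.147, 0.1525]
tool_rot: [[-0.001, 0.189, -0.982], [0.0, -0.982, -0.189], [-1.0, -0.0, 0.001]]
ft_force: [-0.4, -0.3, 0.4]
grip_width: 0.0
```

Run:
```python
from h import *
s=snap('wrist','w8.png');snap('scene','s8.png');S=ctrl.sense(); print(S['t'],S['ee_pos'],S['ft_force'])
```

```text
8.7 [ 0.54236213 -0.14703414  0.15289401] [ 0.32852539 -0.03279075  0.06239978]
```

View pics/w8.png

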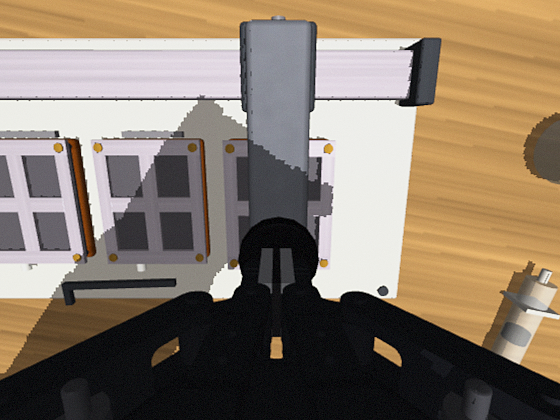

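View pics/s8.png

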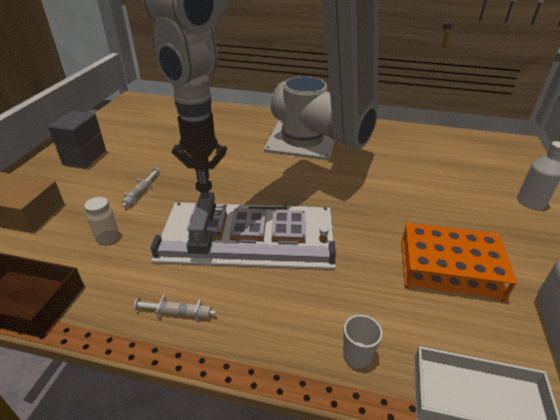

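The closed tips are over the middle of the cap, 5 mm above it. I'll press at about 30 mm/s and watch the force.

Call:
drive_tool([
  {"delta_pos": [0, 0, -0.3], "rotation": [0, 0, 0]},
  {"delta_pos": [0, 0, -0.6], "rotation": [0, 0, 0]},
  {"delta_pos": [0, 0, -0.9], "rotation": [0, 0, 0]},
  {"delta_pos": [0, 0, -1.2], "rotation": [0, 0, 0]},
  {"delta_pos": [0, 0, -1.5], "rotation": [0, 0, 0]},
])

```text
t: 9.2
ee_pos: [0.5429, -0.1471, 0.1386]
tool_rot: [[0.001, 0.19, -0.982], [-0.0, -0.982, -0.19], [-1.0, 0.001, -0.001]]
ft_force: [-0.3, 0.0, 5.9]
grip_width: -0.001
```

Call:
drive_tool([
  {"delta_pos": [0, 0, -0.2], "rotation": [0, 0, 0]},
  {"delta_pos": [0, 0, -0.4], "rotation": [0, 0, 0]},
  {"delta_pos": [0, 0, -0.6], "rotation": [0, 0, 0]},
  {"delta_pos": [0, 0, -0.8], "rotation": [0, 0, 0]},
  {"delta_pos": [0, 0, -1.0], "rotation": [0, 0, 0]},
])

```text
t: 9.7
ee_pos: [0.543, -0.1472, 0.1291]
tool_rot: [[0.001, 0.19, -0.982], [-0.001, -0.982, -0.19], [-1.0, 0.001, -0.001]]
ft_force: [-3.0, 0.5, 11.1]
grip_width: -0.004
```

Call:
drive_tool([
  {"delta_pos": [0, 0, -0.1], "rotation": [0, 0, 0]},
  {"delta_pos": [0, 0, -0.2], "rotation": [0, 0, 0]},
  {"delta_pos": [0, 0, -0.3], "rotation": [0, 0, 0]},
  {"delta_pos": [0, 0, -0.4], "rotation": [0, 0, 0]},
  {"delta_pos": [0, 0, -0.45], "rotation": [0, 0, 0]},
])

```text
t: 10.2
ee_pos: [0.543, -0.1471, 0.1247]
tool_rot: [[0.001, 0.19, -0.982], [-0.001, -0.982, -0.19], [-1.0, 0.001, -0.001]]
ft_force: [-3.8, 1.0, 12.5]
grip_width: -0.005
```

Call:
drive_tool([
  {"delta_pos": [0, 0, -0.05], "rotation": [0, 0, 0]},
  {"delta_pos": [0, 0, -0.1], "rotation": [0, 0, 0]},
  {"delta_pos": [0, 0, -0.1], "rotation": [0, 0, 0]},
  {"delta_pos": [0, 0, -0.1], "rotation": [0, 0, 0]},
  {"delta_pos": [0, 0, -0.1], "rotation": [0, 0, 0]},
])

```text
t: 10.7
ee_pos: [0.543, -0.1472, 0.124]
tool_rot: [[0.002, 0.19, -0.982], [-0.001, -0.982, -0.19], [-1.0, 0.001, -0.001]]
ft_force: [-2.9, 0.7, 12.4]
grip_width: -0.001
```

There's no clear force rise yet, so I'll go a bit further to feel the stop.

Call:
drive_tool([
  {"delta_pos": [0, 0, -0.03], "rotation": [0, 0, 0]},
  {"delta_pos": [0, 0, -0.06], "rotation": [0, 0, 0]},
  {"delta_pos": [0, 0, -0.1], "rotation": [0, 0, 0]},
  {"delta_pos": [0, 0, -0.1], "rotation": [0, 0, 0]},
  {"delta_pos": [0, 0, -0.1], "rotation": [0, 0, 0]},
])

```text
t: 11.2
ee_pos: [0.543, -0.1472, 0.1239]
tool_rot: [[0.003, 0.19, -0.982], [-0.001, -0.982, -0.19], [-1.0, 0.002, -0.002]]
ft_force: [-5.6, 2.4, 20.0]
grip_width: -0.001
```

Run:
```python
from h import *
s=snap('scene','s9.png');S=ctrl.sense(); print(S['t'],S['ee_pos'],S['ft_force'])
cv2.imwrite('pics/z9.png',cv2.resize(s['pixels'][170:280,140:350],None,fx=3.8,fy=3.8,interpolation=3))
```

```text
11.25 [ 0.54303675 -0.14719852  0.12391736] [-6.10461523  1.45764491 20.95516276]
```

View pics/z9.png

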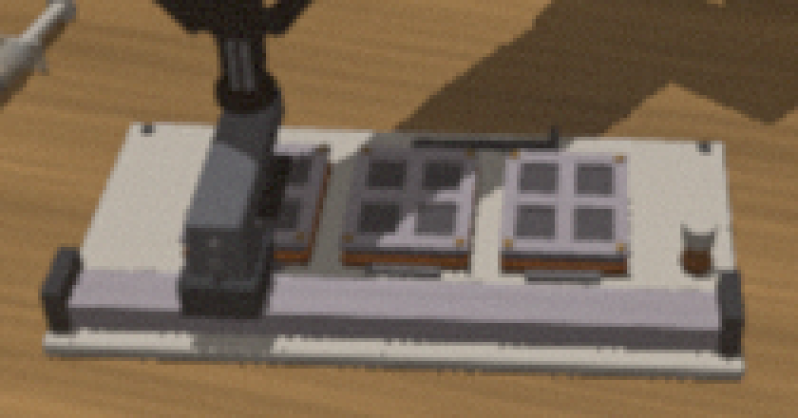

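The press stops dead at z = 0.1239 (plunger 0.024) and the force jumps to 20 N. The image shows the cover flush with its neighbours. I'll let the cap up at about 20 mm/s.

Call:
drive_tool([
  {"delta_pos": [0, 0, 0.1], "rotation": [0, 0, 0]},
  {"delta_pos": [0, 0, 0.25], "rotation": [0, 0, 0]},
  {"delta_pos": [0, 0, 0.45], "rotation": [0, 0, 0]},
  {"delta_pos": [0, 0, 0.65], "rotation": [0, 0, 0]},
  {"delta_pos": [0, 0, 0.85], "rotation": [0, 0, 0]},
])

```text
t: 11.75
ee_pos: [0.5429, -0.1471, 0.131]
tool_rot: [[0.001, 0.19, -0.982], [-0.001, -0.982, -0.19], [-1.0, 0.001, -0.001]]
ft_force: [-1.3, -0.1, 7.7]
grip_width: 0.002
```

Call:
drive_tool([
  {"delta_pos": [0, 0, 0.2], "rotation": [0, 0, 0]},
  {"delta_pos": [0, 0, 0.4], "rotation": [0, 0, 0]},
  {"delta_pos": [0, 0, 0.6], "rotation": [0, 0, 0]},
  {"delta_pos": [0, 0, 0.8], "rotation": [0, 0, 0]},
  {"delta_pos": [0, 0, 1.0], "rotation": [0, 0, 0]},
])

```text
t: 12.25
ee_pos: [0.5429, -0.1471, 0.1408]
tool_rot: [[0.001, 0.19, -0.982], [-0.001, -0.982, -0.19], [-1.0, 0.001, -0.001]]
ft_force: [-0.2, -0.0, 5.7]
grip_width: -0.0
```

Call:
drive_tool([
  {"delta_pos": [0, 0, 0.2], "rotation": [0, 0, 0]},
  {"delta_pos": [0, 0, 0.4], "rotation": [0, 0, 0]},
  {"delta_pos": [0, 0, 0.6], "rotation": [0, 0, 0]},
  {"delta_pos": [0, 0, 0.8], "rotation": [0, 0, 0]},
  {"delta_pos": [0, 0, 1.0], "rotation": [0, 0, 0]},
])

```text
t: 12.75
ee_pos: [0.5425, -0.1469, 0.15]
tool_rot: [[-0.001, 0.19, -0.982], [0.0, -0.982, -0.19], [-1.0, -0.001, 0.001]]
ft_force: [0.7, 0.3, -0.3]
grip_width: -0.004
```

Call:
drive_tool([
  {"delta_pos": [0, 0, 0.3], "rotation": [0, 0, 0]},
  {"delta_pos": [0, 0, 0.9], "rotation": [0, 0, 0]},
  {"delta_pos": [0, 0, 2], "rotation": [0, 0, 0]},
  {"delta_pos": [0, 0, 3.5], "rotation": [0, 0, 0]},
  {"delta_pos": [0, 0, 5], "rotation": [0, 0, 0]},
])

```text
t: 13.25
ee_pos: [0.5427, -0.147, 0.2015]
tool_rot: [[0.0, 0.19, -0.982], [-0.0, -0.982, -0.19], [-1.0, 0.0, -0.0]]
ft_force: [-0.5, -0.1, 0.4]
grip_width: -0.001
```

Call:
drive_tool([
  {"delta_pos": [-3, -0.6, 1], "rotation": [0, 0, 0]},
  {"delta_pos": [-6, -1.2, 2], "rotation": [0, 0, 0]},
  {"delta_pos": [-9, -1.8, 2], "rotation": [0, 0, 0]},
  {"delta_pos": [-12, -2.3, 2], "rotation": [0, 0, 0]},
  {"delta_pos": [-12, -2.3, 2], "rotation": [0, 0, 0]},
])

```text
t: 13.75
ee_pos: [0.4202, -0.17, 0.2216]
tool_rot: [[0.0, 0.188, -0.982], [-0.001, -0.982, -0.188], [-1.0, 0.001, -0.0]]
ft_force: [-0.0, 0.5, 1.0]
grip_width: -0.0
```

Run:
```python
from h import *
s=snap('scene','s10.png');snap('wrist','w10.png');S=ctrl.sense(); print(S['t'],S['ee_pos'],S['ft_force'])
cv2.imwrite('pics/z10.png',cv2.resize(s['pixels'][150:280,140:350],None,fx=3.8,fy=3.8,interpolation=3))
```

```text
13.85 [ 0.42278145 -0.17030435  0.22135406] [1.51222085 0.39916507 0.58546718]
```

View pics/z10.png

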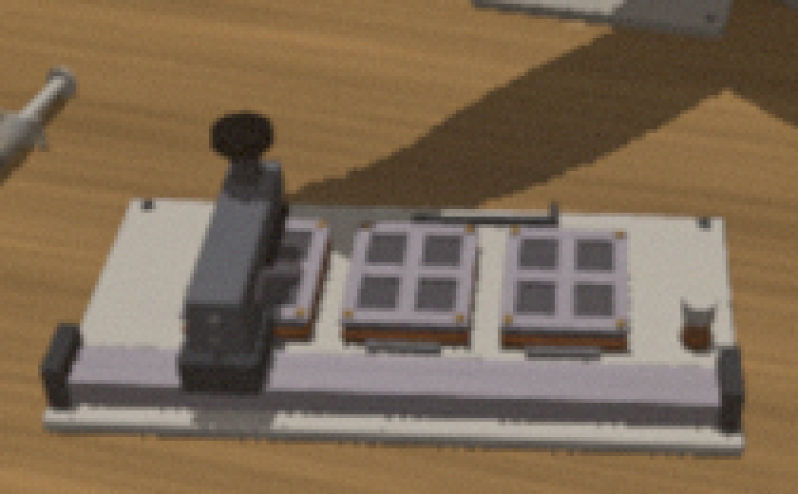

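View pics/w10.png

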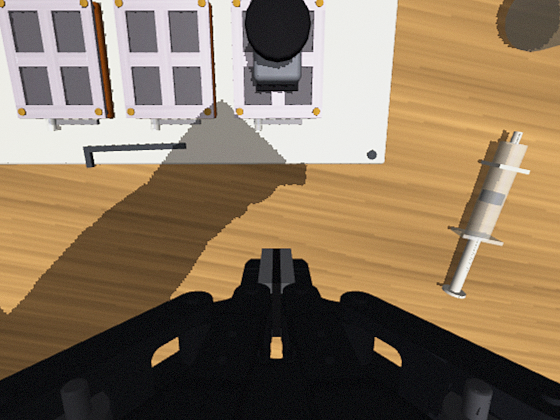

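The cap is back up at (243,135) in the enlarged view. The cover is flush, without the earlier grey gap. The hex key, vial and syringe are where they were, and the robot is clear.

```bash
python3 -c "
from workcell import ctrl
print(ctrl.hand_in())"
```

```text
the job is handed in; nothing more can be done
None
```

The open cover is now home, the press cap is back up, and the job is handed in at about 14 s of the 54 s allowed; hand-in gives no verdict.

**What I did:** The open cassette was the one at the robot's right end of the rail (press y -105 mm). I gripped the head's arm lightly and slid it about 175 mm to that cassette, let go, and pressed the cap with closed fingers. I then raised the fingers at about 20 mm/s, with contact force still showing up to about 8 mm below the top.

**Last checks:**
- **Position:** the foot was within 2 mm of the cassette's middle in both the wrist and top views.
- **Press:** the cap stopped at 0.1239 m, which is 24 mm of travel, and the force jumped from about 12 N to 20 N there. The cover then looked flush with the other two.
- **Release:** contact force had gone to zero by a tool height of 0.150 m, just above the cap's rest height of 148 mm. The robot is clear of everything, and the hex key, vial and syringe looked unmoved.

**Disagreements:**
- The scene camera placed points about 8 mm farther in x than the top camera. I used the top and wrist views, which agreed to about 2 mm.
- One move call was refused because its rows had no rotation; I resent it.

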